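# Pin the focus barrel and nip up its lock ring

## Robot

A 6-joint arm with a two-finger parallel gripper is mounted at the origin on a cart in front of the work surface, level with it; the furniture and walls round the work are solid. World frame = base frame: x ahead of the robot, y to its left, z up, the work surface at z = 0. Lengths are in m, angles in rad, forces in N, time in s.
With the tool pointing down it reaches from about 0.35 to 0.775 m from the base axis. Payload 7.3 kg.
Tool frame: the origin (TCP) lies on the centre line of the jaws, within the pads' length; the fingertips stand 25 mm ahead of it and the grasp point (between the pads) lies 6 mm ahead of it; z points along the fingers, y is the line along which they close (so a half turn about z gives the same grasp; the last joint's range is limited). The gripper opens to 92 mm and grips with 3 to 60 N. Pads are 19 mm wide; open, the fingers measure 130 mm over their backs; the gripper's body (75 mm by 190 mm) begins 47 mm behind the grasp point.
Start: joints at [1.056, 0.342, 1.524, -0, 1.275, -0.146], TCP at [0.189, 0.49, 0.252] pointing down, gripper open.
Joint ranges: [-2.53, 2.53], [-0.77, 2.02], [0.04, 2.7], [-1, 4.14], [0.28, 2.66], [-3.11, 3.11]. Speed limits (rad/s): [2.57, 2.57, 3.14, 3.14, 3.14, 3.14].

## Interface

Orientations are given as a unit quaternion [w, x, y, z].
In Python, from cell import manip gives the robot as it stands. The module is installed in compiled form; this text tells all that it offers.
- The arm moves only by the tool play_rows, never from a script. Its argument "steps" is a list of rows, each a list of 7 numbers: the shift along the tool's x, y, z in m, then the turn, a rotation vector about the tool's x, y, z in degrees, then the opening, from 0 (shut) to 1 (fully open). In form: [[dx, dy, dz, ax, ay, az, fingers], ...]. A call has 1 to 20 rows; each row shifts and turns the commanded pose from where the row before left it, along the tool's axes as they then stand; what a row does not reach is not made up. A row lasts 1/12 s, in which the tool goes at most 41.7 mm and 7.16 degrees, less where a joint would pass 70% of its speed; a pose out of reach is approached as far as the arm can. A call is refused whole if a number of a shift passes 0.0417 or a number of a turn 7.16, either way. A call with a gripper value outside its range is refused whole. The fingers move at their own pace and stop on an object; "squeeze" is the grip in N (left out, the last holds). Time passes only in rows, so rows that do not move let the fingers close. It gives the time, the measured TCP pose, the force, the opening and the grip force at its end, in the units of the state.
- manip.sense(): the state, without advancing time (a new reading comes with each control period).
- manip.get_image(name): name is "side" or "top" or "wrist"; returns the picture (420x560x3 uint8, red, green, blue); there is no depth.
- manip.camera_params(name): a dict with "K" (3x3 intrinsics, pixels), "extrinsics" (4x4, takes a point from camera to world coordinates); the wrist camera has in their place "T_tool_cam" (4x4, takes a point from camera to tool coordinates, whose origin is the TCP and whose axes are the flange's). Camera axes: x right, y up, looking along -z (the intrinsics and any distortion apply to the point x, -y, -z); pixel columns grow to the right and rows downward; lengths in m; the calibration is good to about 2 mm. A picture is of the moment at which its call begins: read the wrist's pose just before it. camera_params takes no time and is no camera call.
- manip.finish_job(): hands the job in; it is judged then, once.
The state is a dict: "t": time; "joint_positions": joint angles; "qvel": joint speeds; "joint_efforts": joint torques, N m; "ee_pos": TCP position; "tool_rot": TCP orientation; "wrist_force": force on the tool from outside, world axes, zero at the start; "ft_torque": the same for the moment, N m; "gripper_width": finger opening in m; "gripper_force": force on a finger pad.
Only numpy, scipy, OpenCV 4.12 (cv2) and the standard library are available. Lean on these libraries where they do the work, as an engineer would, in place of code of your own. Each camera call takes 0.05 s, during which the arm holds its last target. There are 200 camera calls.

## Task

Lock the focus of the small inspection scope: take the red-headed pin from its blue block and put it gently down through the hole in the barrel's arm, fully home in the boss below, so that the barrel cannot turn. Then turn the knurled brass lock ring clockwise (seen from above) until it is firmly tight on the housing, without forcing it, while the barrel stays on its mark. Leave the pin in and the other things on the bench alone.

Things in the scene. Friction and masses are not known exactly. Their poses are not given: they have to be found in the camera images.
- scope: Inspection scope, fixed, on a dark base plate 126 x 110 x 14 mm; place and yaw vary. Origin on the bench under the vertical axis of housing, barrel and ring; z up; local +x points from the axis to the square boss. Grey round housing under the ring: diameter 46 mm from z = 26 to 53 mm, foot 60 mm wide below. Aluminium barrel through the ring, at most 33 mm across, up to z = 96 mm.
- boss_hole (a point): Centre of the mouth of the hole in the housing's boss (28 mm square, top at z = 76 mm), 52 mm along the scope's local +x from its axis. Hole diameter 11.5 mm with a 2 mm chamfer, 32 mm deep. Axes as the scope's.
- eye_hole (a point): Centre of the upper mouth, z = 86 mm, of the hole (diameter 11.5 mm, 2 mm chamfer) through the 28 mm square eye of the barrel's arm. The arm, z = 78 to 86 mm, 16 mm wide, runs from the barrel along the scope's local +x over the ring; its eye, 52 mm from the axis, stands over the boss hole to about 1 mm at the start.
- barrel (a joint): Angle of barrel and arm about the vertical axis, rad; 0 = on its mark (arm hole over boss hole), positive counter-clockwise from above. Turns easily (0.10 N m) and stays where left; unless pinned, the lock ring drags it round. It must never leave its mark by more than 0.12 rad; the pin's play allows about 0.05 rad.
- lock_ring (a joint): Angle of the ring relative to the barrel, rad: starts backed off at -1.0 to -0.6, grows as the ring turns clockwise from above (tightening), 0 = touching the housing. Barrel pinned, it runs at about 0.3 N m up to 0; then the rim turns on by its own give of 20 N m per rad (not in this value). Firmly tight: 0.7 to 0.9 N m held half a second; over 1.2 N m is forced.
- ring_mid (a point): Centre of the lock ring, on the axis, z = 64 mm. Brass, knurled, diameter 52 mm, 20 mm high (z = 54 to 74 mm); gripped across its diameter from above, fingers on either side of the arm that lies over it (grip roughly across the scope's local x). Nothing stands within 70 mm of the axis above the base plate but arm and boss.
- lock_pin: Loose pin, 60 g, 70 mm long, axis z, upright in the block at the start. Steel shank diameter 10 mm, 38 mm long with a 4 mm tapered nose; red head above it, diameter 20 mm, 32 mm high, whose shoulder comes to rest on the arm's upper face. Origin at the nose tip. Push on it with less than 15 N.
- pin_tip (a point): Nose tip of the pin (its lowest point). Fully home it lies 28 mm below the boss_hole mouth.
- pin_grip (a point): Point on the pin's axis in the red head, 56 mm above the nose tip and 14 mm below the top.
- pin_block: Blue block 56 x 56 x 42 mm, fixed; origin at the centre of its underside. The pin stands in its middle hole (diameter 11.5 mm) with the shoulder on the block's top.
- beaker: Bystander: low glass beaker, diameter 60, 78 mm high; origin at the centre of the bottom. To be left alone.
- tin: Bystander: round aluminium tin with lid, diameter 59, 38 mm high; origin at the centre of the bottom. To be left alone.
- weight: Bystander: brass knob weight, diameter 27, 36 mm high; origin at the centre of the bottom. To be left alone.

How it is judged:
On the way, in this order (a step that is already met when the one before it is completed fails the run):
1. the pin is home through the arm into the boss (z of pin_tip in the frame of boss_hole below -0.022 m and horizontal distance between pin_tip and boss_hole below 0.004 m and angle between lock_pin's own z axis and vertical below 0.12 rad), for 0.2 s.
2. the lock ring is firmly tight: home on the housing and the pinned arm bearing on the pin with more than 10 N (all of step 1 and value of joint lock_ring above -0.03 rad and contact force between lock_pin and barrel above 10 N), for 0.2 s.
At the end, for the whole second after the job is handed in: The pin stands through the arm in the boss (nose at least 22 mm below the boss mouth, within 4 mm of its centre, upright within 0.12 rad) and is at rest; the lock ring is home within 0.05 rad; the barrel is within 0.08 rad of its mark (all of step 1 and value of joint lock_ring above -0.05 rad and value of joint barrel between -0.08 and 0.08 rad and linear speed of lock_pin below 0.02 m/s); the robot touches nothing.
It fails at once if the arm and the pin press on each other with more than 24 N (pin forced in, or ring forced) (contact force between lock_pin and barrel above 24 N).
It fails at once if the barrel is turned off its mark by more than 0.12 rad (value of joint barrel above 0.12 rad or value of joint barrel below -0.12 rad).
It fails at once if a bystander (beaker, tin or weight) is moved by more than 30 mm (distance of any of beaker, tin, weight from where it was at the start of the episode above 0.03 m).
It also fails if it takes over 70 s, if anything falls off the work surface, if the arm or the gripper's body presses on something with over 40 N, if the wrist force passes 120 N, or if a joint passes its speed limit or range.

## Working session

There is one attempt and no reset: what is moved stays moved. The work goes in short steps, Python scripts to look and compute and a tool call to move; the robot and the scene stay as the last step left them, time stands still between calls to the robot, and variables do not carry over. Pictures are saved under pics/ and viewed, at most 10 in all, crops included, and the job is handed in when it is done.

Besides the shell and the picture viewer there is one more tool, called by a JSON object that holds its "fn" and its "kwargs". play_rows: Moves the arm, as the interface text tells. Its arguments: {"type":"object","properties":{"steps":{"type":"array"},"squeeze":{"type":"number"}},"required":["steps"]}

```bash
mkdir -p pics; cat > h.py <<'E'
import numpy as np, cv2
from scipy.spatial.transform import Rotation as R
from cell import manip
def campose(n,s=None):
    p=manip.camera_params(n); K=np.array(p["K"])
    if n=="wrist":
        s=s or manip.sense(); T=np.eye(4); q=s["tool_rot"]; T[:3,:3]=R.from_quat([q[1],q[2],q[3],q[0]]).as_matrix(); T[:3,3]=s["ee_pos"]
        return K,T@np.array(p["T_tool_cam"])
    return K,np.array(p["extrinsics"])
def ray(K,T,uv):
    d=np.linalg.inv(K)@[uv[0],uv[1],1]; d=np.array([d[0],-d[1],-d[2]]); return T[:3,3],T[:3,:3]@d
def onz(K,T,uv,z):
    o,d=ray(K,T,uv); return o+d*(z-o[2])/d[2]
def proj(K,T,P):
    c=T[:3,:3].T@(np.array(P)-T[:3,3]); v=K@[c[0],-c[1],-c[2]]; return v[:2]/v[2]
E
python3 - <<'E'
from h import *
for n in ["top","side"]:
    im=manip.get_image(n); cv2.imwrite(f"pics/{n}.png",im[:,:,::-1])
    p=manip.camera_params(n); print(n,{k:(np.round(v,3).tolist() if not isinstance(v,str) else v) for k,v in p.items()})
print({k:np.round(v,4).tolist() for k,v in manip.sense().items()})
print(manip.camera_params("wrist"))
E
```

```text
top {'K': [[482.393, 0.0, 281.329], [0.0, 482.393, 214.005], [0.0, 0.0, 1.0]], 'extrinsics': [[-0.011, 0.992, -0.129, 0.505], [-1.0, -0.01, 0.006, -0.202], [0.005, 0.129, 0.992, 0.911], [0.0, 0.0, 0.0, 1.0]]}
side {'K': [[539.532, 0.0, 280.069], [0.0, 539.532, 211.949], [0.0, 0.0, 1.0]], 'extrinsics': [[0.997, 0.056, -0.049, 0.572], [-0.074, 0.642, -0.763, -0.871], [-0.012, 0.765, 0.644, 0.645], [0.0, 0.0, 0.0, 1.0]]}
{'t': 0.1, 'joint_positions': [1.056, 0.3427, 1.5249, -0.0, 1.2754, -0.146], 'qvel': [-0.0008, -0.0024, -0.002, 0.0001, -0.0014, 0.0018], 'joint_efforts': [0.0027, -43.2006, -24.4695, 0.0721, 0.0526, -0.0001], 'ee_pos': [0.1891, 0.4894, 0.2511], 'tool_rot': [-0.0002, 0.1834, 0.983, -0.0007], 'wrist_force': [0.2297, 0.4057, 0.0851], 'ft_torque': [0.0466, 0.0049, 0.0226], 'gripper_force': 0.0, 'gripper_width': 0.0917}
{'K': array([[375.52741963,   0.        , 279.57403801],
       [  0.        , 375.52741963, 205.28632605],
       [  0.        ,   0.        ,   1.        ]]), 'T_tool_cam': array([[-7.76520445e-04,  9.49985025e-01,  3.12294492e-01,
         8.55232598e-02],
       [ 9.99999316e-01,  4.64490024e-04,  1.07354230e-03,
         5.98836010e-05],
       [ 8.74791429e-04,  3.12295112e-01, -9.49984736e-01,
        -1.33545745e-01],
       [ 0.00000000e+00,  0.00000000e+00,  0.00000000e+00,
         1.00000000e+00]])}
```

View pics/top.png

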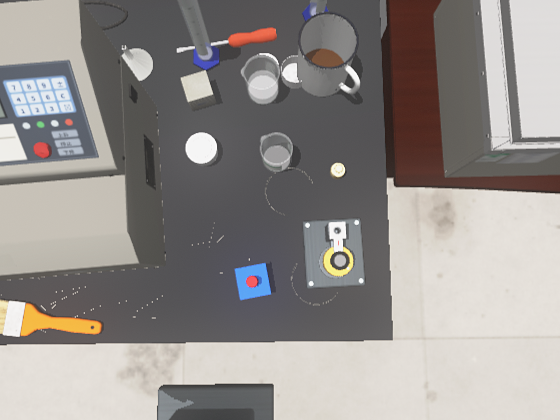

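View pics/side.png

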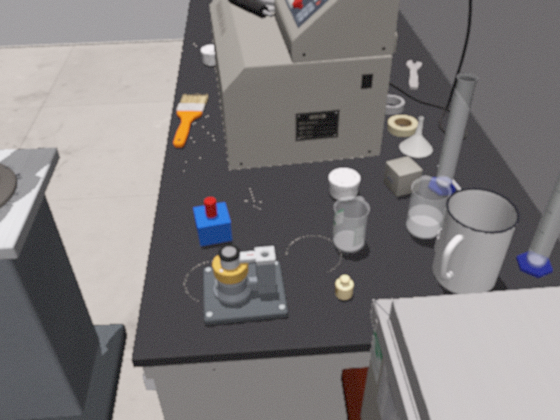

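The top view shows the scope ring at about (340,262), with the arm pointing up in the image (+x) to the eye at (337,230). The pin head is at (252,282), and the tin, beaker and weight are well clear. The side view agrees. Next I measure.

```bash
cat > m.py <<'E'
from h import *
def blob(m,minA=15):
    n,l,s,c=cv2.connectedComponentsWithStats(m.astype(np.uint8)); 
    return [(s[i].tolist(),c[i].round(1).tolist()) for i in range(1,n) if s[i][4]>minA]
E
python3 - <<'E'
from m import *
for n in ["top","side"]:
    im=cv2.imread(f"pics/{n}.png"); h=cv2.cvtColor(im,cv2.COLOR_BGR2HSV); H,S,V=cv2.split(h)
    K,T=campose(n)
    for nm,m,z in [("red",((H<8)|(H>172))&(S>150)&(V>90),.074 if n=="top" else .06),("blue",(H>100)&(H<125)&(S>150)&(V>80),.042),("yel",(H>15)&(H<32)&(S>120)&(V>90),.074)]:
        for b in blob(m): print(n,nm,b,onz(K,T,b[1],z).round(4))
K,T=campose("top")
for uv,z in [((340,262),.096),((337,230),.086),((307,225),.014),((357,222),.014),((311,284),.014),((362,282),.014)]: print(uv,onz(K,T,uv,z).round(4))
im=cv2.imread("pics/top.png")[210:310,225:375]; cv2.imwrite("pics/topc.png",cv2.resize(im,None,fx=5,fy=5,interpolation=cv2.INTER_CUBIC))
E
```

```text
top red ([229, 28, 48, 19, 548], [252.5, 36.8]) [ 0.9433 -0.1577  0.074 ]
top red ([34, 143, 15, 14, 171], [41.2, 149.5]) [0.7341 0.2181 0.074 ]
top red ([246, 276, 12, 11, 101], [251.6, 281.0]) [ 0.4988 -0.1549  0.074 ]
top blue ([303, 7, 7, 11, 26], [306.1, 12.1]) [ 1.0095 -0.2592  0.042 ]
top blue ([194, 50, 25, 20, 155], [202.8, 62.0]) [ 0.9102 -0.0618  0.042 ]
top blue ([235, 263, 36, 37, 866], [252.8, 281.0]) [ 0.4985 -0.1553  0.042 ]
top yel ([323, 248, 11, 27, 38], [326.0, 262.2]) [ 0.5296 -0.2835  0.074 ]
top yel ([21, 304, 79, 31, 1087], [54.3, 322.7]) [0.4323 0.1798 0.074 ]
side red ([293, 0, 9, 8, 59], [297.6, 3.5]) [0.7445 0.819  0.06  ]
side red ([204, 197, 12, 20, 185], [210.1, 205.8]) [ 0.4984 -0.1518  0.06  ]
side blue ([193, 202, 39, 44, 1134], [212.9, 225.4]) [ 0.5021 -0.1825  0.042 ]
side blue ([517, 254, 35, 23, 338], [532.8, 267.0]) [ 0.9946 -0.3219  0.042 ]
side yel ([174, 112, 27, 33, 373], [184.1, 125.7]) [0.4407 0.0937 0.074 ]
side yel ([212, 255, 36, 29, 496], [229.0, 271.9]) [ 0.5314 -0.3235  0.074 ]
(340, 262) [ 0.5291 -0.305   0.096 ]
(337, 230) [ 0.5842 -0.3025  0.086 ]
(307, 225) [ 0.601  -0.2554  0.014 ]
(357, 222) [ 0.6057 -0.3492  0.014 ]
(311, 284) [ 0.4917 -0.2609  0.014 ]
(362, 282) [ 0.4944 -0.355   0.014 ]
```

View pics/topc.png

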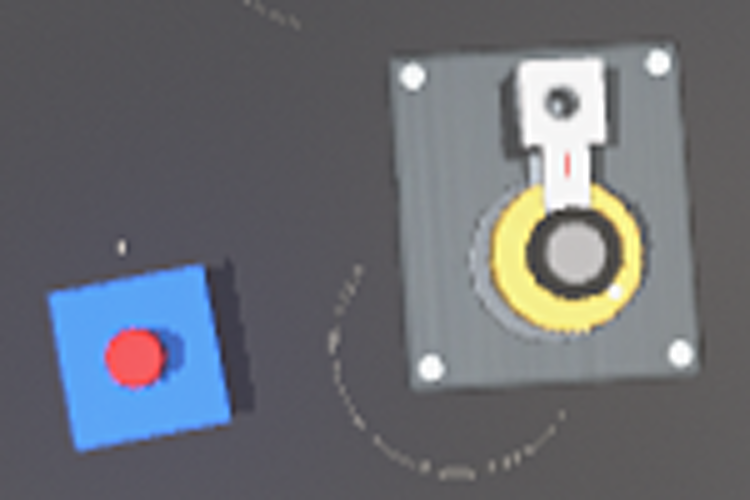

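Scope yaw is about 3° from both the base-plate bolts and the arm. The axis is near (0.530,-0.305), and the pin near (0.4985,-0.155). I'll move above the pin.

{"fn": "play_rows", "kwargs": {"steps": [[-0.01, -0.01, 0, 0, 0, 0, 1], [-0.026, -0.0245, 0, 0, 0, 0, 1], [-0.026, -0.0245, 0, 0, 0, 0, 1], [-0.026, -0.0245, 0, 0, 0, 0, 1], [-0.026, -0.0245, 0, 0, 0, 0, 1], [-0.026, -0.0245, 0, 0, 0, 0, 1], [-0.026, -0.0245, 0, 0, 0, 0, 1], [-0.026, -0.0245, 0, 0, 0, 0, 1], [-0.026, -0.0245, 0, 0, 0, 0, 1], [-0.026, -0.0245, 0, 0, 0, 0, 1], [-0.026, -0.0245, 0, 0, 0, 0, 1], [-0.026, -0.0245, 0, 0, 0, 0, 1], [-0.026, -0.0245, 0, 0, 0, 0, 1], [-0.026, -0.0245, 0, 0, 0, 0, 1], [-0.026, -0.0245, 0, 0, 0, 0, 1], [-0.026, -0.0245, 0, 0, 0, 0, 1], [-0.026, -0.0245, 0, 0, 0, 0, 1], [-0.026, -0.0245, 0, 0, 0, 0, 1], [-0.026, -0.0245, 0, 0, 0, 0, 1], [-0.026, -0.0245, 0, 0, 0, 0, 1]]}}

```text
t: 1.77
ee_pos: [0.4882, -0.1373, 0.2513]
tool_rot: [-0.0, 0.184, 0.983, 0.0]
wrist_force: [0.1, 0.5, 0.9]
gripper_width: 0.0918
gripper_force: 0.0
```

{"fn": "play_rows", "kwargs": {"steps": [[-0.02, -0.018, 0, 0, 0, 0, 1], [-0.006, -0.006, 0, 0, 0, -4, 1], [0, 0, 0, 0, 0, -5, 1], [0, 0, 0, 0, 0, -5, 1], [0, 0, 0, 0, 0, -5, 1], [0, 0, 0, 0, 0, -5, 1], [0, 0, 0, 0, 0, 0, 1], [0, 0, 0, 0, 0, 0, 1]]}}

```text
t: 2.43
ee_pos: [0.5034, -0.1672, 0.2514]
tool_rot: [-0.0, -0.024, 1.0, 0.0]
wrist_force: [-0.1, -0.3, 0.4]
gripper_width: 0.0919
gripper_force: 0.0
```

```bash
cat >> m.py <<'E'
def tool(dw,s):  # world shift -> tool shift
    q=s["tool_rot"]; return R.from_quat([q[1],q[2],q[3],q[0]]).inv().apply(dw)
def rep(s):
    q=s["tool_rot"]; M=R.from_quat([q[1],q[2],q[3],q[0]]).as_matrix()
    print("t",round(s["t"],2),"pos",np.round(s["ee_pos"],4),"yawx",round(np.degrees(np.arctan2(M[1,0],M[0,0])),2),"zax",M[:,2].round(4),"F",np.round(s["wrist_force"],2),"M",np.round(s["ft_torque"],3),"w",round(s["gripper_width"],4),"j1,6",s["joint_positions"][0],s["joint_positions"][5])
E
python3 - <<'E'
from m import *
s=manip.sense(); rep(s); K,T=campose("wrist",s)
im=manip.get_image("wrist")[:,:,::-1]; cv2.imwrite("pics/w1.png",im)
H,S,V=cv2.split(cv2.cvtColor(im,cv2.COLOR_BGR2HSV))
for b in blob(((H<8)|(H>172))&(S>150)&(V>90),80): print(b,onz(K,T,b[1],.06))
for b in blob((H>15)&(H<32)&(S>120)&(V>90),80): print(b,onz(K,T,b[1],.074))
E
```

```text
t 2.43 pos [ 0.5034 -0.1672  0.2514] yawx -177.28 zax [-6.e-04  4.e-04 -1.e+00] F [-0.06 -0.31  0.35] M [ 0.05  -0.031 -0.053] w 0.0919 j1,6 -0.4652659992285144 -2.0835893770137752
([285, 164, 23, 28, 482], [295.5, 177.6]) [ 0.49790946 -0.15334079  0.06      ]
([93, 178, 65, 60, 1658], [132.4, 201.0]) [ 0.52196343 -0.29433917  0.074     ]
([66, 300, 24, 63, 461], [73.2, 331.0]) [ 0.65877506 -0.36230823  0.074     ]
([473, 301, 21, 62, 603], [485.2, 335.3]) [0.64462187 0.04156628 0.074     ]
([263, 377, 297, 18, 3431], [428.6, 387.3]) [ 0.71071516 -0.0030809   0.074     ]
```

View pics/w1.png

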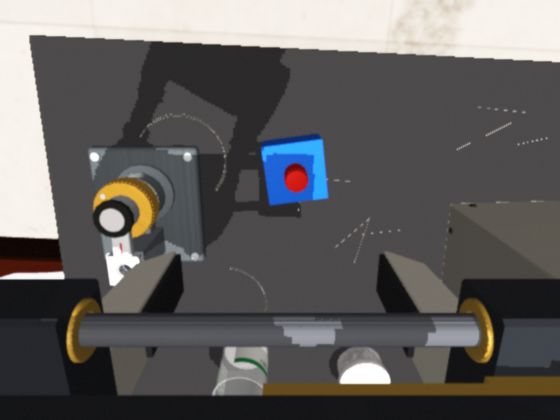

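The wrist view shows the pin head at (296,178), which agrees with the top camera within 2 mm. I'll correct and descend partway.

{"fn": "play_rows", "kwargs": {"steps": [[0.0024, 0.0067, 0.01, 0, 0, 0, 1], [0.0024, 0.0067, 0.03, 0, 0, 0, 1], [0, 0, 0.03, 0, 0, 0, 1], [0, 0, 0.02, 0, 0, 0, 1], [0, 0, 0.01, 0, 0, 0, 1], [0, 0, 0, 0, 0, 0, 1], [0, 0, 0, 0, 0, 0, 1]]}}

```text
t: 3.07
ee_pos: [0.4984, -0.1543, 0.1521]
tool_rot: [0.0, -0.025, 1.0, 0.0]
wrist_force: [0.6, -0.8, -0.1]
gripper_width: 0.0919
gripper_force: 0.0
```

```bash
python3 - <<'E'
from m import *
s=manip.sense(); rep(s); K,T=campose("wrist",s)
im=manip.get_image("wrist")[:,:,::-1]; cv2.imwrite("pics/w2.png",im)
H,S,V=cv2.split(cv2.cvtColor(im,cv2.COLOR_BGR2HSV))
m=((H<8)|(H>172))&(S>150)&(V>60)
for b in blob(m,200):
    print(b,onz(K,T,b[1],.058)); x,y,w,h,_=b[0]
    print(w, [proj(K,T,[0.498+a,-.154+c,z]).round(1).tolist() for a,c,z in [(0,-.01,.074),(0,.01,.074),(-.01,0,.074),(.01,0,.042)]])
E
```

```text
t 3.07 pos [ 0.4984 -0.1543  0.1521] yawx -177.18 zax [ 2.e-04  0.e+00 -1.e+00] F [ 0.6  -0.78 -0.06] M [ 0.022 -0.029 -0.012] w 0.0919 j1,6 -0.4471874645151506 -2.06721054560551
([266, 201, 32, 42, 1088], [281.4, 221.5]) [ 0.4986825  -0.15310065  0.058     ]
32 [[263.6, 228.9], [296.5, 230.4], [280.9, 214.2], [279.4, 225.9]]
```

{"fn": "play_rows", "kwargs": {"steps": [[0, 0.001, 0.02, 0, 0, 0, 1], [0, 0, 0.025, 0, 0, 0, 0.6], [0, 0, 0.02, 0, 0, 0, 0.5], [0, 0, 0.012, 0, 0, 0, 0.5], [0, 0, 0.004, 0, 0, 0, 0.5], [0, 0, 0, 0, 0, 0, 0.4], [0, 0, 0, 0, 0, 0, 0.3], [0, 0, 0, 0, 0, 0, 0.2], [0, 0, 0, 0, 0, 0, 0.1], [0, 0, 0, 0, 0, 0, 0], [0, 0, 0, 0, 0, 0, 0], [0, 0, 0, 0, 0, 0, 0], [0, 0, 0, 0, 0, 0, 0]], "squeeze": 25}}

```text
t: 4.2
ee_pos: [0.4981, -0.1531, 0.0709]
tool_rot: [0.0, -0.025, 1.0, -0.0]
wrist_force: [-0.5, 0.1, 2.0]
gripper_width: 0.0196
gripper_force: 25.0
```

The head is gripped. I'll lift it and move to a spot short of the eye for a close look.

{"fn": "play_rows", "kwargs": {"steps": [[0, 0, -0.005, 0, 0, 0, 0], [0, 0, -0.015, 0, 0, 0, 0], [0, 0, -0.03, 0, 0, 0, 0], [0, 0, -0.035, 0, 0, 0, 0], [0, 0, -0.035, 0, 0, 0, 0], [0, 0, -0.035, 0, 0, 0, 0], [-0.004, -0.015, -0.02, 0, 0, 0, 0], [-0.008, -0.03, -0.005, 0, 0, 0, 0], [-0.008, -0.03, 0, 0, 0, 0, 0], [-0.008, -0.03, 0, 0, 0, 0, 0], [-0.008, -0.03, 0, 0, 0, 0, 0], [-0.004, -0.016, 0, 0, 0, 0, 0], [0, 0, 0, 0, 0, 0, 0], [0, 0, 0, 0, 0, 0, 0], [0, 0, 0, 0, 0, 0, 0]]}}

```text
t: 5.45
ee_pos: [0.5452, -0.3011, 0.2505]
tool_rot: [-0.0, -0.025, 1.0, 0.001]
wrist_force: [0.4, 0.1, 0.1]
gripper_width: 0.0196
gripper_force: 25.0
```

```bash
python3 - <<'E'
from m import *
s=manip.sense(); rep(s); K,T=campose("wrist",s)
im=manip.get_image("wrist")[:,:,::-1]; cv2.imwrite("pics/w3.png",im)
print([proj(K,T,p).round(1).tolist() for p in [(.5835,-.3025,.086),(.5305,-.305,.096)]])
E
```

```text
t 5.45 pos [ 0.5452 -0.3011  0.2505] yawx -177.12 zax [-7.e-04  1.e-03 -1.e+00] F [0.36 0.12 0.13] M [ 0.027 -0.024 -0.006] w 0.0196 j1,6 -0.6278178824808579 -2.248883550419901
[[275.7, 234.0], [275.5, 176.5]]
```

View pics/w3.png

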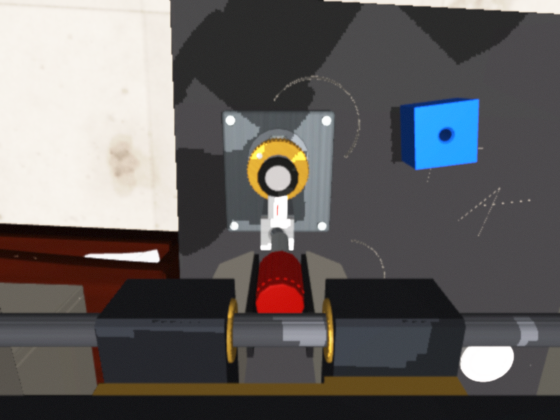

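```bash
python3 - <<'E'
from m import *
im=cv2.imread("pics/w3.png")[100:270,205:355]; cv2.imwrite("pics/w3c.png",cv2.resize(im,None,fx=3.5,fy=3.5,interpolation=cv2.INTER_CUBIC))
s=manip.sense();K,T=campose("wrist",s)
print(proj(K,T,np.array(s["ee_pos"])-[0,0,.067]))
E
```

```text
[279.48009276 237.55364072]
```

View pics/w3c.png

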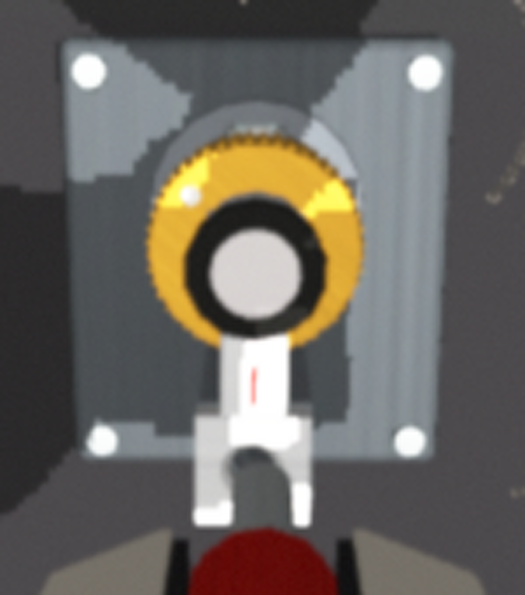

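The shank covers the hole from here. I'll move over the eye, where the hole should appear well above the pin tip in the image.

{"fn": "play_rows", "kwargs": {"steps": [[-0.01, -0.001, 0, 0, 0, 0, 0], [-0.018, -0.001, 0, 0, 0, 0, 0], [-0.01, 0, 0, 0, 0, 0, 0], [0, 0, 0, 0, 0, 0, 0], [0, 0, 0, 0, 0, 0, 0], [0, 0, 0, 0, 0, 0, 0]]}}

```text
t: 6.0
ee_pos: [0.583, -0.3013, 0.2509]
tool_rot: [-0.0, -0.025, 1.0, 0.0]
wrist_force: [0.6, 0.5, -1.2]
gripper_width: 0.0195
gripper_force: 25.0
```

```bash
python3 - <<'E'
from m import *
K,T=campose("top"); print("dummy")
s=manip.sense(); rep(s); K,T=campose("wrist",s)
im=manip.get_image("wrist")[:,:,::-1]; cv2.imwrite("pics/w4.png",im)
u,v=proj(K,T,(.5835,-.3025,.086)); print(u,v, proj(K,T,(.5305,-.305,.096)))
a,b=int(u)-75,int(v)-90; print("crop origin",a,b)
cv2.imwrite("pics/w4c.png",cv2.resize(im[b:b+150,a:a+150],None,fx=4,fy=4,interpolation=cv2.INTER_CUBIC))
E
```

```text
dummy
t 6.0 pos [ 0.583  -0.3013  0.2509] yawx -177.09 zax [-5.e-04  2.e-04 -1.e+00] F [ 0.6   0.49 -1.24] M [ 0.031  0.02  -0.062] w 0.0195 j1,6 -0.5936287988530219 -2.2152325473552286
278.2322193055746 191.46660963578466 [278.2990575  127.71055128]
crop origin 203 101
```

View pics/w4c.png

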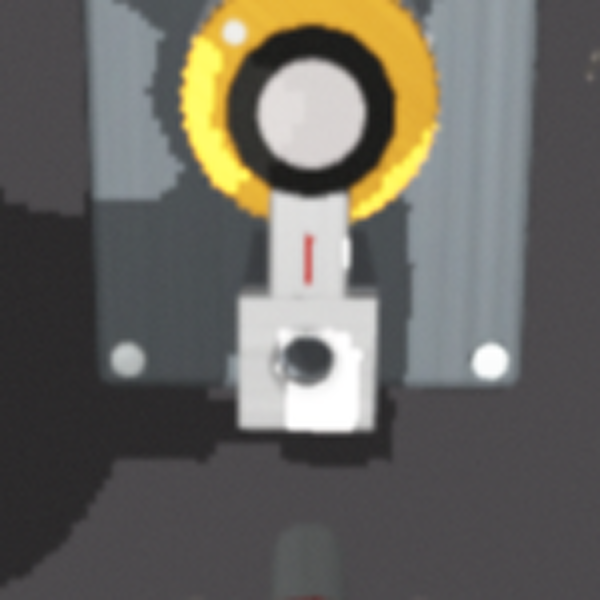

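The eye is square at crop (238–378, 295–430), with the hole centred at (307,360). The shank tip is at (308,525), on the tool axis. I'll turn these into points.

```bash
python3 - <<'E'
from m import *
s=manip.sense(); K,T=campose("wrist",s)
f=lambda c:(203+(c[0]+.5)/4-.5,101+(c[1]+.5)/4-.5)
E=[onz(K,T,f(c),.086) for c in [(238,295),(378,295),(238,430),(377,430)]]
e=np.mean(E,0); print("eye corners mean",e.round(4),"sizes",np.linalg.norm(E[0]-E[1]),np.linalg.norm(E[0]-E[2]))
print("hole",onz(K,T,f((307,360)),.086)); a=onz(K,T,f((312,113)),.096); print("axis",a, "d",np.linalg.norm((e-a)[:2]),"yaw",np.degrees(np.arctan2(*(e-a)[1::-1])))
for c in [(128,359),(490,361)]: print(onz(K,T,f(c),.014))
im=cv2.imread("pics/top.png"); K,T=campose("top"); print("top-cam hole",onz(K,T,(225+562.5/5-.5,210+102.5/5-.5),.086), onz(K,T,(225+575.5/5-.5,210+250.5/5-.5),.096))
E
```

```text
eye corners mean [ 0.5835 -0.3017  0.086 ] sizes 0.02851135970563488 0.02901018928743573
hole [ 0.5827404  -0.30184769  0.086     ]
axis [ 0.5312673  -0.30342892  0.096     ] d 0.05224240368926326 yaw 1.9431175551176136
[ 0.60528147 -0.34678886  0.014     ]
[ 0.60118052 -0.25409331  0.014     ]
top-cam hole [ 0.58416149 -0.3025114   0.086     ] [ 0.53311201 -0.30439899  0.096     ]
```

{"fn": "play_rows", "kwargs": {"steps": [[0, -0.0003, 0.01, 0, 0, 0, 0], [0, 0, 0.03, 0, 0, 0, 0], [0, 0, 0.03, 0, 0, 0, 0], [0, 0, 0.012, 0, 0, 0, 0], [0, 0, 0.003, 0, 0, 0, 0], [0, 0, 0, 0, 0, 0, 0], [0, 0, 0, 0, 0, 0, 0], [0, 0, 0, 0, 0, 0, 0]]}}

```text
t: 6.72
ee_pos: [0.5842, -0.3028, 0.1674]
tool_rot: [0.001, -0.025, 1.0, -0.001]
wrist_force: [-0.0, -0.2, -0.7]
gripper_width: 0.0194
gripper_force: 25.0
```

```bash
python3 - <<'E'
from m import *
s=manip.sense(); rep(s); K,T=campose("wrist",s)
im=manip.get_image("wrist")[:,:,::-1]; cv2.imwrite("pics/w5.png",im)
u,v=proj(K,T,(.583,-.3017,.086)); print(u,v); a,b=int(u)-50,int(v)-60; print("origin",a,b)
A=cv2.resize(im[b:b+100,a:a+100],None,fx=4,fy=4,interpolation=cv2.INTER_CUBIC)
sd=manip.get_image("side")[:,:,::-1]; K,T=campose("side"); u,v=proj(K,T,(.583,-.3017,.095)); a,b=int(u)-50,int(v)-50; print("side origin",a,b,u,v)
B=cv2.resize(sd[b:b+100,a:a+100],None,fx=4,fy=4,interpolation=cv2.INTER_CUBIC)
cv2.imwrite("pics/w5c.png",np.hstack([A,B]))
E
```

```text
t 6.72 pos [ 0.5842 -0.3028  0.1674] yawx -177.14 zax [ 0.0025 -0.0016 -1.    ] F [-0.02 -0.17 -0.72] M [ 0.03  -0.014  0.007] w 0.0194 j1,6 -0.5946221035732463 -2.2154252539717723
281.7567274145382 226.27143379794774
origin 231 166
side origin 213 198 263.26633533978486 248.94834770952437
```

View pics/w5c.png

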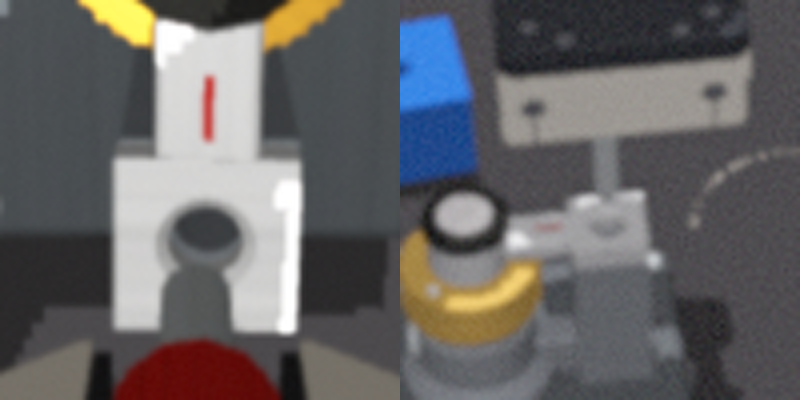

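```bash
python3 - <<'E'
from m import *
P=[]
for i in range(4):
    s=manip.sense(); P.append(s["ee_pos"]); manip.get_image("top")
print(np.round(P,4).tolist()); rep(s)
s["ee_pos"]=np.mean(P,0); K,T=campose("wrist",s)
h=(231+206.5/4-.5,166+242.5/4-.5); print("hole",onz(K,T,h,.086))
S,U=campose("side")
hs=(213+(607.5-400)/4-.5,198+222.5/4-.5); print("side hole",onz(S,U,hs,.086))
for z in [.100,.115]: print(z,proj(S,U,(.583,-.3017,z)))
print(proj(S,U,(.583,-.3017,.086)),"meas hole",hs,"shank col", 213+205.5/4-.5, "rows",198+np.array([140,197])/4-.5)
E
```

```text
[[0.5841, -0.3027, 0.1672], [0.584, -0.3026, 0.167], [0.5839, -0.3025, 0.1667], [0.5838, -0.3024, 0.1664]]
t 6.97 pos [ 0.5838 -0.3024  0.1664] yawx -177.13 zax [ 1.1e-03 -6.0e-04 -1.0e+00] F [ 1.01  0.44 -1.06] M [ 0.009 -0.01  -0.04 ] w 0.0193 j1,6 -0.5944584455883747 -2.215413504834824
hole [ 0.58231155 -0.3011327   0.086     ]
side hole [ 0.58436968 -0.30134631  0.086     ]
0.1 [263.15784139 246.47570666]
0.115 [262.82696113 238.93475073]
[263.45941037 253.34864136] meas hole (264.375, 253.125) shank col 263.875 rows [232.5  246.75]
```

{"fn": "play_rows", "kwargs": {"steps": [[0.0004, 0.001, 0.002, 0, 0, 0, 0], [0, 0, 0.003, 0, 0, 0, 0], [0, 0, 0.003, 0, 0, 0, 0], [0, 0, 0.003, 0, 0, 0, 0], [0, 0, 0.003, 0, 0, 0, 0], [0, 0, 0.002, 0, 0, 0, 0], [0, 0, 0.002, 0, 0, 0, 0], [0, 0, 0, 0, 0, 0, 0], [0, 0, 0, 0, 0, 0, 0]]}}

```text
t: 7.77
ee_pos: [0.5832, -0.3013, 0.1476]
tool_rot: [-0.0, -0.025, 1.0, 0.0]
wrist_force: [0.6, 0.1, -1.1]
gripper_width: 0.0193
gripper_force: 25.0
```

```bash
python3 -c "
from m import *
rep(manip.sense())"
```

```text
t 7.77 pos [ 0.5832 -0.3013  0.1476] yawx -177.13 zax [-0.e+00  2.e-04 -1.e+00] F [ 0.62  0.08 -1.11] M [ 0.03   0.038 -0.014] w 0.0193 j1,6 -0.5936577034509996 -2.2145243500172356
```

The tip is now inside the eye with no contact force. I'll continue down to the boss.

{"fn": "play_rows", "kwargs": {"steps": [[0, 0, 0.002, 0, 0, 0, 0], [0, 0, 0.002, 0, 0, 0, 0], [0, 0, 0.002, 0, 0, 0, 0], [0, 0, 0.002, 0, 0, 0, 0], [0, 0, 0.002, 0, 0, 0, 0], [0, 0, 0, 0, 0, 0, 0]]}}

```text
t: 8.27
ee_pos: [0.5831, -0.3013, 0.1372]
tool_rot: [-0.0, -0.025, 1.0, 0.0]
wrist_force: [0.6, 0.5, -1.4]
gripper_width: 0.0194
gripper_force: 25.0
```

{"fn": "play_rows", "kwargs": {"steps": [[0, 0, 0.002, 0, 0, 0, 0], [0, 0, 0.002, 0, 0, 0, 0], [0, 0, 0.002, 0, 0, 0, 0], [0, 0, 0.002, 0, 0, 0, 0], [0, 0, 0.002, 0, 0, 0, 0], [0, 0, 0, 0, 0, 0, 0]]}}

```text
t: 8.77
ee_pos: [0.5831, -0.3012, 0.1272]
tool_rot: [-0.0, -0.025, 1.0, 0.0]
wrist_force: [1.7, 0.5, -1.4]
gripper_width: 0.0192
gripper_force: 25.0
```

{"fn": "play_rows", "kwargs": {"steps": [[0, 0, 0.002, 0, 0, 0, 0], [0, 0, 0.002, 0, 0, 0, 0], [0, 0, 0.002, 0, 0, 0, 0], [0, 0, 0.002, 0, 0, 0, 0], [0, 0, 0.001, 0, 0, 0, 0], [0, 0, 0, 0, 0, 0, 0]]}}

```text
t: 9.27
ee_pos: [0.5831, -0.3013, 0.1184]
tool_rot: [-0.0, -0.025, 1.0, 0.0]
wrist_force: [0.7, -0.5, -1.7]
gripper_width: 0.0196
gripper_force: 25.0
```

{"fn": "play_rows", "kwargs": {"steps": [[0, 0, 0.001, 0, 0, 0, 0], [0, 0, 0.001, 0, 0, 0, 0], [0, 0, 0, 0, 0, 0, 0]]}}

```text
t: 9.52
ee_pos: [0.5832, -0.3013, 0.1165]
tool_rot: [-0.0, -0.025, 1.0, 0.0]
wrist_force: [0.9, 0.4, -0.8]
gripper_width: 0.0195
gripper_force: 25.0
```

{"fn": "play_rows", "kwargs": {"steps": [[0, 0, 0.001, 0, 0, 0, 0], [0, 0, 0, 0, 0, 0, 0], [0, 0, 0, 0, 0, 0, 0.3], [0, 0, 0, 0, 0, 0, 0.6], [0, 0, 0, 0, 0, 0, 1], [0, 0, 0, 0, 0, 0, 1], [0, 0, 0, 0, 0, 0, 1], [0, 0, -0.01, 0, 0, 0, 1], [0, 0, -0.03, 0, 0, 0, 1], [0, 0, -0.03, 0, 0, 0, 1], [0, 0, -0.025, 0, 0, 0, 1], [0, 0, 0, 0, 0, 0, 1], [0, 0, 0, 0, 0, 0, 1], [0, 0, 0, 0, 0, 0, 1]]}}

```text
t: 10.68
ee_pos: [0.5829, -0.3012, 0.2106]
tool_rot: [-0.0, -0.025, 1.0, 0.0]
wrist_force: [-0.7, 0.5, -0.2]
gripper_width: 0.0905
gripper_force: 0.0
```

```bash
python3 - <<'E'
from m import *
s=manip.sense(); rep(s); K,T=campose("wrist",s)
im=manip.get_image("wrist")[:,:,::-1]; cv2.imwrite("pics/w6.png",im)
u,v=proj(K,T,(.531,-.3035,.074)); print("axis@74",u,v, "96:",proj(K,T,(.531,-.3035,.096)))
a,b=int(u)-80,int(max(v-70,0)); print("origin",a,b)
A=cv2.resize(im[b:b+160,a:a+160],None,fx=2.5,fy=2.5,interpolation=cv2.INTER_CUBIC)
sd=manip.get_image("side")[:,:,::-1]; K,T=campose("side"); u,v=proj(K,T,(.56,-.3017,.08)); a,b=int(u)-50,int(v)-50; print("side origin",a,b)
print("side pred: shoulder",proj(K,T,(.583,-.3017,.086)),"top",proj(K,T,(.583,-.3017,.118)))
B=cv2.resize(sd[b:b+100,a:a+100],None,fx=4,fy=4,interpolation=cv2.INTER_CUBIC)
cv2.imwrite("pics/w6c.png",np.hstack([A,B]))
E
```

```text
t 10.68 pos [ 0.5829 -0.3012  0.2106] yawx -177.13 zax [-4.e-04  3.e-04 -1.e+00] F [-0.66  0.54 -0.16] M [ 0.063  0.037 -0.013] w 0.0905 j1,6 -0.5936658779197659 -2.214526937645123
axis@74 279.92299973938935 131.7138333549688 96: [279.91962269 135.918355  ]
origin 199 61
side origin 198 207
side pred: shoulder [263.45941037 253.34864136] top [262.75979479 237.40399018]
```

View pics/w6c.png

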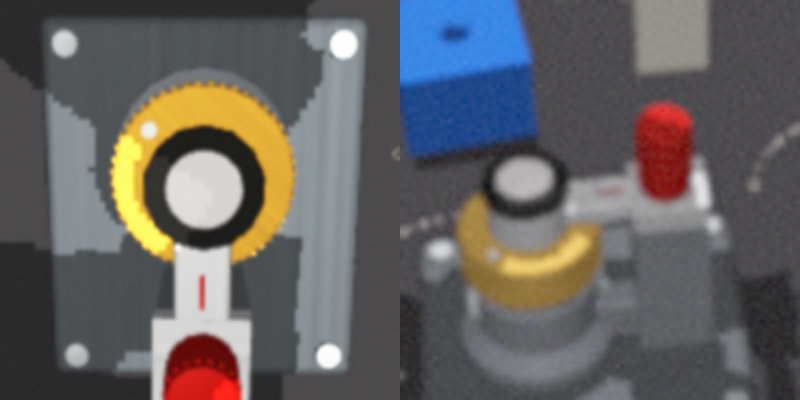

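The pin is home: its shoulder rests on the arm and the barrel is on its mark. The ring axis matches (0.531,-0.3035). I'll move over the ring and pre-rotate counter-clockwise by 32°.

{"fn": "play_rows", "kwargs": {"steps": [[0.01, 0.0003, 0, 0, 0, 0, 1], [0.016, 0, 0, 0, 0, 0, 1], [0.016, 0, 0, 0, 0, 0, 1], [0.01, 0, 0, 0, 0, 0, 1], [0, 0, 0, 0, 0, -4, 1], [0, 0, 0, 0, 0, -6, 1], [0, 0, 0, 0, 0, -6, 1], [0, 0, 0, 0, 0, -6, 1], [0, 0, 0, 0, 0, -6, 1], [0, 0, 0, 0, 0, -4, 1], [0, 0, 0, 0, 0, 0, 1], [0, 0, 0, 0, 0, 0, 1], [0, 0, 0, 0, 0, 0, 1]]}}

```text
t: 11.87
ee_pos: [0.531, -0.3035, 0.21]
tool_rot: [-0.0, -0.299, 0.954, 0.001]
wrist_force: [-0.0, 0.3, 0.5]
gripper_width: 0.0922
gripper_force: 0.0
```

```bash
python3 -c "
from m import *
rep(manip.sense())"
```

```text
t 11.87 pos [ 0.531  -0.3035  0.21  ] yawx -145.25 zax [-9.e-04  8.e-04 -1.e+00] F [-0.    0.29  0.48] M [ 0.071  0.029 -0.007] w 0.0922 j1,6 -0.644496383912948 -2.821736284985918
```

{"fn": "play_rows", "kwargs": {"steps": [[0, 0, 0.01, 0, 0, 0, 1], [0, 0, 0.03, 0, 0, 0, 1], [0, 0, 0.03, 0, 0, 0, 1], [0, 0, 0.03, 0, 0, 0, 1], [0, 0, 0.018, 0, 0, 0, 1], [0, 0, 0.008, 0, 0, 0, 1], [0, 0, 0.002, 0, 0, 0, 1], [0, 0, 0, 0, 0, 0, 1], [0, 0, 0, 0, 0, 0, 1], [0, 0, 0, 0, 0, 0, 0.8], [0, 0, 0, 0, 0, 0, 0.7], [0, 0, 0, 0, 0, 0, 0.6]], "squeeze": 20}}

```text
t: 12.87
ee_pos: [0.5316, -0.3039, 0.0837]
tool_rot: [0.001, -0.3, 0.954, -0.001]
wrist_force: [-0.1, -0.1, -0.8]
gripper_width: 0.0765
gripper_force: 0.0
```

{"fn": "play_rows", "kwargs": {"steps": [[0, 0, 0, 0, 0, 0, 0.5], [0, 0, 0, 0, 0, 0, 0.5], [0, 0, 0, 0, 0, 0, 0.5], [0, 0, 0, 0, 0, 0, 0.5]]}}

```text
t: 13.2
ee_pos: [0.5312, -0.3037, 0.0828]
tool_rot: [0.0, -0.3, 0.954, -0.0]
wrist_force: [-0.3, -0.0, 0.7]
gripper_width: 0.0515
gripper_force: 20.0
```

{"fn": "play_rows", "kwargs": {"steps": [[0, 0, 0, 0, 0, 0, 0], [0, 0, 0, 0, 0, 0, 0], [0, 0, 0, 0, 0, 0, 0], [0, 0, 0, 0, 0, 1, 0], [0, 0, 0, 0, 0, 2, 0], [0, 0, 0, 0, 0, 2, 0], [0, 0, 0, 0, 0, 2, 0], [0, 0, 0, 0, 0, 1, 0], [0, 0, 0, 0, 0, 0, 0]], "squeeze": 50}}

```text
t: 13.95
ee_pos: [0.5312, -0.3035, 0.0827]
tool_rot: [-0.0, -0.232, 0.973, 0.0]
wrist_force: [-0.8, 1.0, 1.5]
gripper_width: 0.0506
gripper_force: 50.0
```

```bash
python3 -c "
from m import *
rep(manip.sense())"
```

```text
t 13.95 pos [ 0.5312 -0.3035  0.0827] yawx -153.16 zax [-1.e-04  1.e-04 -1.e+00] F [-0.82  1.02  1.54] M [0.14  0.074 0.255] w 0.0506 j1,6 -0.644368144385371 -2.6836763583038854
```

{"fn": "play_rows", "kwargs": {"steps": [[0, 0, 0, 0, 0, 1, 0], [0, 0, 0, 0, 0, 2, 0], [0, 0, 0, 0, 0, 2, 0], [0, 0, 0, 0, 0, 2, 0], [0, 0, 0, 0, 0, 2, 0], [0, 0, 0, 0, 0, 2, 0], [0, 0, 0, 0, 0, 2, 0], [0, 0, 0, 0, 0, 2, 0], [0, 0, 0, 0, 0, 2, 0], [0, 0, 0, 0, 0, 2, 0], [0, 0, 0, 0, 0, 1, 0], [0, 0, 0, 0, 0, 0, 0], [0, 0, 0, 0, 0, 0, 0]]}}

```text
t: 15.03
ee_pos: [0.5312, -0.3034, 0.0827]
tool_rot: [-0.0, -0.06, 0.998, 0.0]
wrist_force: [-1.4, 2.6, 2.2]
gripper_width: 0.0511
gripper_force: 50.0
```

```bash
python3 -c "
from m import *
rep(manip.sense())"
```

```text
t 15.03 pos [ 0.5312 -0.3034  0.0827] yawx -173.09 zax [-2.e-04  4.e-04 -1.e+00] F [-1.41  2.57  2.22] M [0.388 0.165 0.205] w 0.0511 j1,6 -0.6443534385732802 -2.3358936980645457
```

{"fn": "play_rows", "kwargs": {"steps": [[0, 0, 0, 0, 0, 1, 0], [0, 0, 0, 0, 0, 1, 0], [0, 0, 0, 0, 0, 1, 0], [0, 0, 0, 0, 0, 0, 0], [0, 0, 0, 0, 0, 0, 0]]}}

```text
t: 15.45
ee_pos: [0.5312, -0.3034, 0.0827]
tool_rot: [-0.0, -0.034, 0.999, 0.0]
wrist_force: [-1.5, 2.6, 4.0]
gripper_width: 0.0509
gripper_force: 50.0
```

```bash
python3 -c "
from m import *
rep(manip.sense())"
```

```text
t 15.45 pos [ 0.5312 -0.3034  0.0827] yawx -176.13 zax [-1.e-04  4.e-04 -1.e+00] F [-1.45  2.61  4.01] M [0.633 0.153 0.203] w 0.0509 j1,6 -0.6443499948766744 -2.282885443915228
```

{"fn": "play_rows", "kwargs": {"steps": [[0, 0, 0, 0, 0, 0.8, 0], [0, 0, 0, 0, 0, 0.7, 0], [0, 0, 0, 0, 0, 0, 0], [0, 0, 0, 0, 0, 0, 0]]}}

```text
t: 15.78
ee_pos: [0.5312, -0.3034, 0.0827]
tool_rot: [-0.0, -0.021, 1.0, 0.0]
wrist_force: [-0.6, 4.5, 3.6]
gripper_width: 0.0511
gripper_force: 50.0
```

```bash
python3 -c "
from m import *
rep(manip.sense())"
```

```text
t 15.78 pos [ 0.5312 -0.3034  0.0827] yawx -177.64 zax [-1.e-04  4.e-04 -1.e+00] F [-0.61  4.48  3.63] M [0.854 0.222 0.217] w 0.0511 j1,6 -0.6443701169383095 -2.256609052065415
```

{"fn": "play_rows", "kwargs": {"steps": [[0, 0.0003, 0, 0, 0, 0.8, 0], [0, 0, 0, 0, 0, 0.7, 0], [0, 0, 0, 0, 0, 0, 0], [0, 0, 0, 0, 0, 0, 0]]}}

```text
t: 16.12
ee_pos: [0.5312, -0.3034, 0.0827]
tool_rot: [0.0, -0.007, 1.0, 0.0]
wrist_force: [-1.1, 3.0, 3.3]
gripper_width: 0.0511
gripper_force: 50.0
```

```bash
python3 -c "
from m import *
rep(manip.sense())"
```

```text
t 16.12 pos [ 0.5312 -0.3034  0.0827] yawx -179.14 zax [ 0.e+00  1.e-04 -1.e+00] F [-1.06  2.98  3.31] M [0.692 0.237 0.194] w 0.0511 j1,6 -0.6441730181878222 -2.2300048965654398
```

{"fn": "play_rows", "kwargs": {"steps": [[0, 0, 0, 0, 0, 0.8, 0], [0, 0, 0, 0, 0, 0.7, 0], [0, 0, 0, 0, 0, 0, 0], [0, 0, 0, 0, 0, 0, 0]]}}

```text
t: 16.45
ee_pos: [0.5312, -0.3033, 0.0827]
tool_rot: [-0.0, 0.006, 1.0, 0.0]
wrist_force: [-0.6, 3.4, 4.5]
gripper_width: 0.0507
gripper_force: 50.0
```

```bash
python3 -c "
from m import *
rep(manip.sense())"
```

```text
t 16.45 pos [ 0.5312 -0.3033  0.0827] yawx 179.36 zax [-0.e+00  1.e-04 -1.e+00] F [-0.61  3.44  4.52] M [0.639 0.232 0.203] w 0.0507 j1,6 -0.6441318254521048 -2.2038753651408283
```

```bash
cat > dot.py <<'E'
from m import *
def dot(im,K,T,nm):
    H,S,V=cv2.split(cv2.cvtColor(im,cv2.COLOR_BGR2HSV)); ax=np.array([.531,-.3035])
    for st,c in blob((S<70)&(V>170),3):
        p=onz(K,T,c,.0745)[:2]-ax; r=np.linalg.norm(p)
        if .017<r<.027 and st[4]<120: print(nm,st,c,"r",r.round(4),"ang",np.degrees(np.arctan2(p[1],p[0])).round(1))
if __name__=="__main__":
    s=manip.sense(); rep(s); K,T=campose("wrist",s); im=manip.get_image("wrist")[:,:,::-1]; cv2.imwrite("pics/w7.png",im); dot(im,K,T,"now")
    s["ee_pos"]=[.5829,-.3012,.2106]; a=np.radians(-177.13); q=R.from_matrix(np.array([[np.cos(a),np.sin(a),0],[np.sin(a),-np.cos(a),0],[0,0,-1]])).as_quat(); s["tool_rot"]=[q[3],*q[:3]]
    K,T=campose("wrist",s); dot(cv2.imread("pics/w6.png"),K,T,"before")
E
python3 dot.py
```

```text
t 16.45 pos [ 0.5312 -0.3033  0.0827] yawx 179.36 zax [-0.e+00  1.e-04 -1.e+00] F [-0.61  3.44  4.52] M [0.639 0.232 0.203] w 0.0507 j1,6 -0.6441318254521048 -2.2038753651408283
now [261, 246, 10, 10, 79] [265.5, 250.1] r 0.02 ang -164.5
before [256, 110, 6, 6, 29] [258.3, 112.6] r 0.0202 ang -128.0
```

The ring's dot went from -128° to -164.5°, so the ring is following the tool without slip. I'll continue in small steps.

{"fn": "play_rows", "kwargs": {"steps": [[0, 0, 0, 0, 0, 0.8, 0], [0, 0, 0, 0, 0, 0.7, 0], [0, 0, 0, 0, 0, 0, 0], [0, 0, 0, 0, 0, 0, 0]]}}

```text
t: 16.83
ee_pos: [0.5312, -0.3033, 0.0827]
tool_rot: [-0.0, 0.019, 1.0, 0.0]
wrist_force: [-1.4, 3.5, 4.1]
gripper_width: 0.0509
gripper_force: 50.0
```

```bash
python3 -c "
from m import *
rep(manip.sense())"
```

```text
t 16.83 pos [ 0.5312 -0.3033  0.0827] yawx 177.86 zax [-0.e+00  1.e-04 -1.e+00] F [-1.39  3.5   4.14] M [0.697 0.226 0.259] w 0.0509 j1,6 -0.6441240578008064 -2.1776648274237944
```

{"fn": "play_rows", "kwargs": {"steps": [[0, 0.0002, 0, 0, 0, 0.8, 0], [0, 0, 0, 0, 0, 0.2, 0], [0, 0, 0, 0, 0, 0, 0], [0, 0, 0, 0, 0, 0, 0]]}}

```text
t: 17.17
ee_pos: [0.5312, -0.3033, 0.0827]
tool_rot: [0.0, 0.027, 1.0, -0.0]
wrist_force: [-2.5, 2.9, 4.0]
gripper_width: 0.0507
gripper_force: 50.0
```

```bash
python3 -c "
from m import *
rep(manip.sense())"
```

```text
t 17.17 pos [ 0.5312 -0.3033  0.0827] yawx 176.87 zax [ 2.e-04 -2.e-04 -1.e+00] F [-2.46  2.85  3.96] M [0.462 0.303 0.218] w 0.0507 j1,6 -0.643941960616666 -2.160048909972906
```

{"fn": "play_rows", "kwargs": {"steps": [[0, 0, 0, 0, 0, 0.5, 0], [0, 0, 0, 0, 0, 0.5, 0], [0, 0, 0, 0, 0, 0, 0], [0, 0, 0, 0, 0, 0, 0]]}}

```text
t: 17.5
ee_pos: [0.5312, -0.3033, 0.0827]
tool_rot: [0.0, 0.036, 0.999, -0.0]
wrist_force: [-2.2, 2.2, 4.4]
gripper_width: 0.0508
gripper_force: 50.0
```

```bash
python3 -c "
from m import *
rep(manip.sense())"
```

```text
t 17.5 pos [ 0.5312 -0.3033  0.0827] yawx 175.87 zax [ 1.e-04 -1.e-04 -1.e+00] F [-2.24  2.23  4.36] M [0.347 0.273 0.202] w 0.0508 j1,6 -0.6439238194770589 -2.142539086774397
```

{"fn": "play_rows", "kwargs": {"steps": [[0, 0, 0, 0, 0, 0.5, 0], [0, 0, 0, 0, 0, 0.5, 0], [0, 0, 0, 0, 0, 0, 0], [0, 0, 0, 0, 0, 0, 0]]}}

```text
t: 17.83
ee_pos: [0.5312, -0.3032, 0.0827]
tool_rot: [0.0, 0.045, 0.999, -0.0]
wrist_force: [-1.6, 1.3, 3.2]
gripper_width: 0.051
gripper_force: 50.0
```

```bash
python3 -c "
from m import *
rep(manip.sense())"
```

```text
t 17.83 pos [ 0.5312 -0.3032  0.0827] yawx 174.86 zax [ 1.e-04 -1.e-04 -1.e+00] F [-1.58  1.31  3.17] M [0.245 0.351 0.267] w 0.051 j1,6 -0.6439401272546122 -2.1250511000312424
```

{"fn": "play_rows", "kwargs": {"steps": [[0, 0, 0, 0, 0, 0.5, 0], [0, 0, 0, 0, 0, 0.6, 0], [0, 0, 0, 0, 0, 0, 0], [0, 0, 0, 0, 0, 0, 0]]}}

```text
t: 18.17
ee_pos: [0.5312, -0.3032, 0.0827]
tool_rot: [0.0, 0.054, 0.999, -0.0]
wrist_force: [-2.0, 0.9, 3.6]
gripper_width: 0.051
gripper_force: 50.0
```

```bash
python3 -c "
from m import *
rep(manip.sense())"
```

```text
t 18.17 pos [ 0.5312 -0.3032  0.0827] yawx 173.76 zax [ 1.e-04 -1.e-04 -1.e+00] F [-2.04  0.9   3.56] M [0.218 0.319 0.232] w 0.051 j1,6 -0.6438954279075471 -2.1058388257484295
```

{"fn": "play_rows", "kwargs": {"steps": [[0, 0, 0, 0, 0, 0.5, 0], [0, 0, 0, 0, 0, 0.5, 0], [0, 0, 0, 0, 0, 0, 0], [0, 0, 0, 0, 0, 0, 0]]}}

```text
t: 18.5
ee_pos: [0.5312, -0.3032, 0.0827]
tool_rot: [0.0, 0.063, 0.998, 0.0]
wrist_force: [-1.7, 0.6, 2.7]
gripper_width: 0.051
gripper_force: 50.0
```

```bash
python3 -c "
from m import *
rep(manip.sense())"
```

```text
t 18.5 pos [ 0.5312 -0.3032  0.0827] yawx 172.77 zax [ 1.e-04  0.e+00 -1.e+00] F [-1.65  0.59  2.66] M [0.138 0.292 0.222] w 0.051 j1,6 -0.6438664717015842 -2.0884391806267604
```

{"fn": "play_rows", "kwargs": {"steps": [[0, 0, 0, 0, 0, 0.6, 0], [0, 0, 0, 0, 0, 0.6, 0], [0, 0, 0, 0, 0, 0, 0], [0, 0, 0, 0, 0, 0, 0]]}}

```text
t: 18.83
ee_pos: [0.5312, -0.3031, 0.0827]
tool_rot: [0.0, 0.074, 0.997, 0.0]
wrist_force: [-2.3, 0.9, 2.9]
gripper_width: 0.0512
gripper_force: 50.0
```

```bash
python3 -c "
from m import *
rep(manip.sense())"
```

```text
t 18.83 pos [ 0.5312 -0.3031  0.0827] yawx 171.56 zax [ 0.  0. -1.] F [-2.35  0.86  2.89] M [0.089 0.317 0.236] w 0.0512 j1,6 -0.6438549944022687 -2.0674438084321625
```

{"fn": "play_rows", "kwargs": {"steps": [[0, 0, 0, 0, 0, 0.5, 0], [0, 0, 0, 0, 0, 0.5, 0], [0, 0, 0, 0, 0, 0, 0], [0, 0, 0, 0, 0, 0, 0]]}}

```text
t: 19.17
ee_pos: [0.5312, -0.3032, 0.0827]
tool_rot: [0.0, 0.082, 0.997, 0.0]
wrist_force: [-1.3, 0.4, 2.9]
gripper_width: 0.0509
gripper_force: 50.0
```

```bash
python3 -c "
from m import *
rep(manip.sense())"
```

```text
t 19.17 pos [ 0.5312 -0.3032  0.0827] yawx 170.57 zax [ 1.e-04  0.e+00 -1.e+00] F [-1.25  0.39  2.93] M [0.071 0.288 0.191] w 0.0509 j1,6 -0.6438477271421953 -2.0500427687947838
```

{"fn": "play_rows", "kwargs": {"steps": [[0, 0, 0, 0, 0, 0.6, 0], [0, 0, 0, 0, 0, 0.6, 0], [0, 0, 0, 0, 0, 0, 0], [0, 0, 0, 0, 0, 0, 0]]}}

```text
t: 19.5
ee_pos: [0.5312, -0.3032, 0.0827]
tool_rot: [0.0, 0.093, 0.996, 0.0]
wrist_force: [-1.1, -0.2, 2.8]
gripper_width: 0.051
gripper_force: 50.0
```

```bash
python3 -c "
from m import *
rep(manip.sense())"
```

```text
t 19.5 pos [ 0.5312 -0.3032  0.0827] yawx 169.36 zax [ 1.e-04  1.e-04 -1.e+00] F [-1.14 -0.24  2.82] M [0.065 0.287 0.185] w 0.051 j1,6 -0.6438660776335691 -2.0290881645502097
```

{"fn": "play_rows", "kwargs": {"steps": [[0, 0, 0, 0, 0, 0.5, 0], [0, 0, 0, 0, 0, 0.5, 0], [0, 0, 0, 0, 0, 0, 0], [0, 0, 0, 0, 0, 0, 0]]}}

```text
t: 19.83
ee_pos: [0.5312, -0.3031, 0.0827]
tool_rot: [0.0, 0.101, 0.995, 0.0]
wrist_force: [-2.3, 0.7, 3.0]
gripper_width: 0.0514
gripper_force: 50.0
```

```bash
python3 -c "
from m import *
rep(manip.sense())"
```

```text
t 19.83 pos [ 0.5312 -0.3031  0.0827] yawx 168.37 zax [ 1.e-04  0.e+00 -1.e+00] F [-2.3   0.66  2.97] M [0.066 0.287 0.192] w 0.0514 j1,6 -0.6438074770887409 -2.0116560883952213
```

{"fn": "play_rows", "kwargs": {"steps": [[0, 0, 0, 0, 0, 0.6, 0], [0, 0, 0, 0, 0, 0.6, 0], [0, 0, 0, 0, 0, 0, 0], [0, 0, 0, 0, 0, 0, 0]]}}

```text
t: 20.17
ee_pos: [0.5312, -0.3031, 0.0827]
tool_rot: [0.0, 0.112, 0.994, 0.0]
wrist_force: [-1.2, -0.1, 4.0]
gripper_width: 0.0512
gripper_force: 50.0
```

```bash
python3 dot.py
```

```text
t 20.17 pos [ 0.5312 -0.3031  0.0827] yawx 167.16 zax [ 1.e-04  0.e+00 -1.e+00] F [-1.22 -0.1   3.99] M [0.053 0.302 0.216] w 0.0512 j1,6 -0.6438538252085271 -1.990647387102325
now [261, 246, 10, 10, 79] [265.4, 250.2] r 0.02 ang -176.9
now [305, 336, 6, 2, 7] [307.3, 336.7] r 0.0266 ang 15.9
before [256, 110, 6, 6, 29] [258.3, 112.6] r 0.0202 ang -127.8
```

{"fn": "play_rows", "kwargs": {"steps": [[0, 0, 0, 0, 0, 0.5, 0], [0, 0, 0, 0, 0, 0.5, 0], [0, 0, 0, 0, 0, 0, 0], [0, 0, 0, 0, 0, 0, 0]]}}

```text
t: 20.55
ee_pos: [0.5312, -0.3031, 0.0827]
tool_rot: [0.0, 0.12, 0.993, 0.0]
wrist_force: [-1.4, 0.8, 2.6]
gripper_width: 0.0507
gripper_force: 50.0
```

```bash
python3 -c "
from m import *
rep(manip.sense())"
```

```text
t 20.55 pos [ 0.5312 -0.3031  0.0827] yawx 166.16 zax [ 1.e-04  0.e+00 -1.e+00] F [-1.4   0.77  2.62] M [0.065 0.334 0.17 ] w 0.0507 j1,6 -0.6438570375361495 -1.9732330938064193
```

{"fn": "play_rows", "kwargs": {"steps": [[0, 0, 0, 0, 0, 0.6, 0], [0, 0, 0, 0, 0, 0.6, 0], [0, 0, 0, 0, 0, 0, 0], [0, 0, 0, 0, 0, 0, 0]]}}

```text
t: 20.88
ee_pos: [0.5312, -0.3031, 0.0827]
tool_rot: [0.0, 0.131, 0.991, 0.0]
wrist_force: [-1.7, 0.2, 3.8]
gripper_width: 0.0506
gripper_force: 50.0
```

```bash
python3 -c "
from m import *
rep(manip.sense())"
```

```text
t 20.88 pos [ 0.5312 -0.3031  0.0827] yawx 164.96 zax [ 1.e-04  1.e-04 -1.e+00] F [-1.69  0.23  3.83] M [0.175 0.21  0.202] w 0.0506 j1,6 -0.6438048620642153 -1.952229672036528
```

{"fn": "play_rows", "kwargs": {"steps": [[0, 0, 0, 0, 0, 0.5, 0], [0, 0, 0, 0, 0, 0.5, 0], [0, 0, 0, 0, 0, 0, 0], [0, 0, 0, 0, 0, 0, 0]]}}

```text
t: 21.22
ee_pos: [0.5312, -0.3031, 0.0827]
tool_rot: [0.0, 0.139, 0.99, 0.0]
wrist_force: [-2.5, 0.5, 3.5]
gripper_width: 0.0509
gripper_force: 50.0
```

```bash
python3 -c "
from m import *
rep(manip.sense())"
```

```text
t 21.22 pos [ 0.5312 -0.3031  0.0827] yawx 163.96 zax [ 0.e+00  1.e-04 -1.e+00] F [-2.52  0.47  3.55] M [0.104 0.219 0.251] w 0.0509 j1,6 -0.6438168772107415 -1.9348101410563208
```

{"fn": "play_rows", "kwargs": {"steps": [[0, 0, 0, 0, 0, 0.5, 0], [0, 0, 0, 0, 0, 0.5, 0], [0, 0, 0, 0, 0, 0, 0], [0, 0, 0, 0, 0, 0, 0]]}}

```text
t: 21.55
ee_pos: [0.5312, -0.3031, 0.0827]
tool_rot: [0.0, 0.148, 0.989, 0.0]
wrist_force: [-2.2, 1.0, 4.3]
gripper_width: 0.0508
gripper_force: 50.0
```

```bash
python3 -c "
from m import *
rep(manip.sense())"
```

```text
t 21.55 pos [ 0.5312 -0.3031  0.0827] yawx 162.97 zax [ 0.e+00  1.e-04 -1.e+00] F [-2.21  0.96  4.31] M [0.133 0.217 0.295] w 0.0508 j1,6 -0.6437899954691747 -1.9174770115626065
```

{"fn": "play_rows", "kwargs": {"steps": [[0, 0, 0, 0, 0, 0.5, 0], [0, 0, 0, 0, 0, 0.5, 0], [0, 0, 0, 0, 0, 0, 0], [0, 0, 0, 0, 0, 0, 0]]}}

```text
t: 21.88
ee_pos: [0.5312, -0.3031, 0.0827]
tool_rot: [0.0, 0.157, 0.988, 0.0]
wrist_force: [-2.2, 1.3, 4.2]
gripper_width: 0.0512
gripper_force: 50.0
```

```bash
python3 -c "
from m import *
rep(manip.sense())"
```

```text
t 21.88 pos [ 0.5312 -0.3031  0.0827] yawx 161.98 zax [ 0.e+00  1.e-04 -1.e+00] F [-2.2   1.29  4.17] M [0.179 0.185 0.478] w 0.0512 j1,6 -0.6437119977349435 -1.900093142994679
```

The torque is rising, so the ring is on the housing. From here I use fine steps.

{"fn": "play_rows", "kwargs": {"steps": [[0, 0, 0, 0, 0, 0.3, 0], [0, 0, 0, 0, 0, 0.2, 0], [0, 0, 0, 0, 0, 0, 0], [0, 0, 0, 0, 0, 0, 0]]}}

```text
t: 22.22
ee_pos: [0.5312, -0.303, 0.0827]
tool_rot: [-0.0, 0.161, 0.987, 0.0]
wrist_force: [-1.0, 2.5, 4.3]
gripper_width: 0.0509
gripper_force: 50.0
```

```bash
python3 -c "
from m import *
rep(manip.sense())"
```

```text
t 22.22 pos [ 0.5312 -0.303   0.0827] yawx 161.48 zax [ 0.e+00  1.e-04 -1.e+00] F [-1.03  2.55  4.25] M [0.288 0.203 0.601] w 0.0509 j1,6 -0.6436992667817971 -1.891386653054104
```

{"fn": "play_rows", "kwargs": {"steps": [[0, 0, 0, 0, 0, 0.2, 0], [0, 0, 0, 0, 0, 0.2, 0], [0, 0, 0, 0, 0, 0, 0], [0, 0, 0, 0, 0, 0, 0], [0, 0, 0, 0, 0, 0, 0], [0, 0, 0, 0, 0, 0, 0]]}}

```text
t: 22.72
ee_pos: [0.5312, -0.3031, 0.0827]
tool_rot: [0.0, 0.164, 0.986, 0.0]
wrist_force: [-0.1, 2.2, 3.7]
gripper_width: 0.0509
gripper_force: 50.0
```

```bash
python3 -c "
from m import *
for i in range(5): rep(manip.sense()); manip.get_image('top')"
```

```text
t 22.72 pos [ 0.5312 -0.3031  0.0827] yawx 161.07 zax [ 1.e-04  2.e-04 -1.e+00] F [-0.06  2.15  3.73] M [0.342 0.223 0.67 ] w 0.0509 j1,6 -0.6437829992045225 -1.8843188378614224
t 22.77 pos [ 0.5312 -0.3031  0.0827] yawx 161.07 zax [ 1.e-04  1.e-04 -1.e+00] F [-1.96  1.88  4.69] M [0.305 0.196 0.638] w 0.0509 j1,6 -0.6438024835788198 -1.884316459697422
t 22.82 pos [ 0.5312 -0.3031  0.0827] yawx 161.08 zax [ 0.e+00  2.e-04 -1.e+00] F [-1.56  2.52  4.06] M [0.374 0.161 0.732] w 0.051 j1,6 -0.643790839739616 -1.8843874131680471
t 22.87 pos [ 0.5312 -0.3031  0.0827] yawx 161.07 zax [ 0.e+00  2.e-04 -1.e+00] F [-1.34  1.22  4.75] M [0.333 0.199 0.657] w 0.0511 j1,6 -0.6438123542972977 -1.8843421932896813
t 22.92 pos [ 0.5312 -0.3031  0.0827] yawx 161.07 zax [ 0.e+00  2.e-04 -1.e+00] F [-0.47  2.74  3.47] M [0.338 0.176 0.682] w 0.0511 j1,6 -0.6438113714412274 -1.8843366846625784
```

{"fn": "play_rows", "kwargs": {"steps": [[0, 0, 0, 0, 0, 0.2, 0], [0, 0, 0, 0, 0, 0.1, 0], [0, 0, 0, 0, 0, 0, 0], [0, 0, 0, 0, 0, 0, 0], [0, 0, 0, 0, 0, 0, 0], [0, 0, 0, 0, 0, 0, 0], [0, 0, 0, 0, 0, 0, 0], [0, 0, 0, 0, 0, 0, 0], [0, 0, 0, 0, 0, 0, 0], [0, 0, 0, 0, 0, 0, 0], [0, 0, 0, 0, 0, 0, 0]]}}

```text
t: 23.88
ee_pos: [0.5312, -0.3031, 0.0827]
tool_rot: [-0.0, 0.167, 0.986, 0.0]
wrist_force: [-2.1, 2.6, 3.7]
gripper_width: 0.0508
gripper_force: 50.0
```

```bash
python3 -c "
from m import *
for i in range(5): rep(manip.sense()); manip.get_image('top')"
```

```text
t 23.88 pos [ 0.5312 -0.3031  0.0827] yawx 160.77 zax [ 0.e+00  2.e-04 -1.e+00] F [-2.06  2.61  3.72] M [0.451 0.137 0.753] w 0.0508 j1,6 -0.6438046189141392 -1.8790310495308102
t 23.93 pos [ 0.5312 -0.3031  0.0827] yawx 160.77 zax [ 1.e-04  2.e-04 -1.e+00] F [-1.02  2.83  4.56] M [0.501 0.155 0.786] w 0.051 j1,6 -0.6438479343985372 -1.8790533349574603
t 23.98 pos [ 0.5312 -0.3031  0.0827] yawx 160.77 zax [ 1.e-04  2.e-04 -1.e+00] F [-1.37  2.21  4.39] M [0.456 0.16  0.773] w 0.0512 j1,6 -0.643808131725968 -1.8790911267774277
t 24.03 pos [ 0.5312 -0.3031  0.0827] yawx 160.77 zax [ 1.e-04  2.e-04 -1.e+00] F [-0.88  2.37  4.49] M [0.512 0.115 0.752] w 0.051 j1,6 -0.6438033408200906 -1.8790734403345457
t 24.08 pos [ 0.5312 -0.3031  0.0827] yawx 160.77 zax [ 1.e-04  1.e-04 -1.e+00] F [-0.92  3.45  5.04] M [0.474 0.193 0.771] w 0.0513 j1,6 -0.6437709716554826 -1.8790630511505202
```

The ring is firmly tight at about 0.77 N m, held for over a second. I'll release and withdraw upward.

{"fn": "play_rows", "kwargs": {"steps": [[0, 0, 0, 0, 0, 0, 0.6], [0, 0, 0, 0, 0, 0, 0.7], [0, 0, 0, 0, 0, 0, 0.85], [0, 0, 0, 0, 0, 0, 0.95], [0, 0, 0, 0, 0, 0, 0.95], [0, 0, 0, 0, 0, 0, 0.95], [0, 0, -0.005, 0, 0, 0, 0.95], [0, 0, -0.02, 0, 0, 0, 0.95], [0, 0, -0.03, 0, 0, 0, 0.95], [0, 0, -0.03, 0, 0, 0, 0.95], [0, 0, -0.03, 0, 0, 0, 0.95], [0, 0, -0.02, 0, 0, 0, 0.95], [0, 0, 0, 0, 0, 0, 0.95], [0, 0, 0, 0, 0, 0, 0.95], [0, 0, 0, 0, 0, 0, 0.95], [0, 0, 0, 0, 0, 0, 0.95]]}}

```text
t: 25.47
ee_pos: [0.5306, -0.3027, 0.2162]
tool_rot: [-0.001, 0.167, 0.986, 0.001]
wrist_force: [0.8, 0.2, -0.2]
gripper_width: 0.0874
gripper_force: 0.0
```

```bash
python3 - <<'E'
from m import *
import dot
s=manip.sense(); rep(s); K,T=campose("wrist",s); im=manip.get_image("wrist")[:,:,::-1]; dot.dot(im,K,T,"now")
sd=manip.get_image("side")[:,:,::-1]; B=cv2.resize(sd[207:307,198:298],None,fx=4,fy=4,interpolation=cv2.INTER_CUBIC)
A=cv2.resize(im,(533,400)); cv2.imwrite("pics/w8.png",np.hstack([A[:,130:530],B]))
E
```

```text
t 25.47 pos [ 0.5306 -0.3027  0.2162] yawx 160.77 zax [-0.0022  0.0018 -1.    ] F [ 0.79  0.22 -0.23] M [ 0.036 -0.04   0.003] w 0.0874 j1,6 -0.6438523070658295 -1.8790019303597136
now [268, 174, 5, 6, 25] [270.0, 176.4] r 0.02 ang -179.9
```

View pics/w8.png

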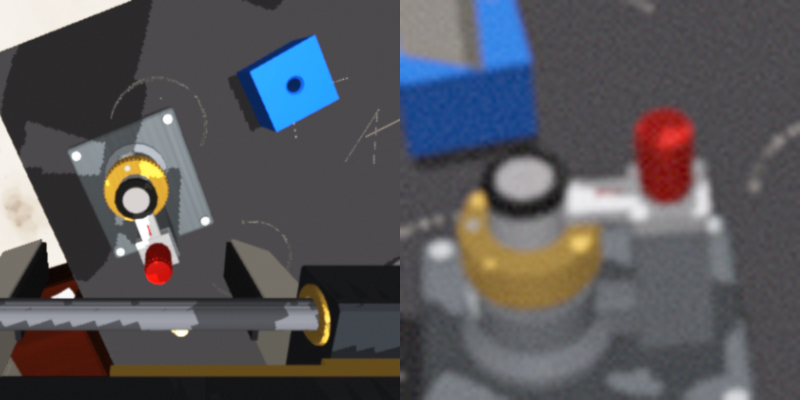

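The pin is still home at (157,265) and the arm is on its mark. The ring's dot turned 52°, which matches the 54° of tool turn less the rim's spring-back. I'm handing the job in.

```bash
python3 -c "
from cell import manip
print(manip.finish_job())"
```

```text
the job is handed in; nothing more can be done
None
```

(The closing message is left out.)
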